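# Set the shaft cutting rail to the red flip stop

## Task

The next piece of golf shaft is to be cut at the length kept by the red flip stop. Flip the red stop's arm down with a fingertip until it is fully home in front of the fence, then push the shaft along its groove, past the saw, until its end butts against the red stop. Leave the blue and yellow stops flipped up, do not lift the shaft out of its groove, and do not disturb the other things on the bench.

Things in the scene. Friction and masses are not known exactly. Their poses are not given: they have to be found in the camera images.
- station: Fixed cutting station. Origin on the bench under the groove; x points away from the robot, y (robot's left) along the rail, turned up to 0.1 rad. Aluminium rail, 64 mm wide, y = -360 to +260 mm, flat top 30 mm above the bench, 90 degree V-groove 15 mm wide along x = 0. Fence behind the groove only at y = -360 to -60 mm: x = 12 to 28 mm, top 65 mm above the bench.
- red_pivot (a point): Centre of the red stop's hinge pin, on the fence 80 mm above the bench (station x = +20 mm); the pin runs along the rail. Red, blue and yellow stops stand in any order, 65 mm or more apart. Each has a fixed dark saddle 34 mm wide along the rail, from 16 mm in front of the pin to 22 mm behind it, up to 18 mm above it at the rear, and a black clamp knob lower down, to 30 mm behind the pin.
- red_arm (a joint): Angle of the red arm on its pin, rad. 0: fully down on a hard stop, bar level and pointing from the pin to the robot's side over the groove, leg hanging in the groove. Grows as it swings up; at 1.57 the bar is upright, at 2.0 it leans back on its rear stop. Starts at 1.75 to 1.95. Stiff hinge (1 to 2 N at the tab): the arm stays where it is left and must be pushed all the way down.
- red_tab (a point): On the outer face of the red bar, 68 mm from the pin and 4 mm off the bar's middle: this face looks up (84 mm above the bench) when down, away from the robot when up. The bar is 22 mm wide along the rail, 8 mm thick, ends 78 mm from the pin. Up, the space behind the bar is free: a fingertip can come down behind it, draw it over to the robot's side, then press it down from above.
- red_face (a point): Centre of the red leg's +y side, which meets the shaft; 11 mm from the arm's middle plane. The leg is 18 mm thick and 22 mm wide along the rail, 20 mm out from the pin, and hangs 52 mm below it when down; the point is then on the shaft's axis line, 33 mm above the bench.
- blue_arm (a joint): Angle of the blue stop's arm, same make as the red one. Starts up at 1.75 to 1.95 and must stay up.
- yellow_arm (a joint): Angle of the yellow stop's arm, same make as the red one. Starts up at 1.75 to 1.95 and must stay up.
- blue_pivot (a point): Centre of the blue stop's hinge pin, as for red_pivot.
- yellow_pivot (a point): Centre of the yellow stop's hinge pin, as for red_pivot.
- shaft: Loose golf shaft: straight black tube 420 mm long, 15 mm in diameter, about 90 g, orange band near its tail. It lies in the V-groove, under the saw, its head short of the stops. Origin on its axis at mid-length, 33 mm above the bench; its top is 11 mm above the rail's top. Its y axis runs along it, the same way as the station's y. It slides at about 1 N.
- shaft_head (a point): Centre of the shaft's end face towards the stops (-y end).
- shaft_tail (a point): Centre of the shaft's free end face (+y end), on the robot's left beyond the saw, where it can be pushed. At the start it sticks out past the rail's end. There is no fence here; a fingertip 3 mm above the rail's top (33 mm above the bench) still meets the upper 8 mm of the end face.
- iron_head: Loose steel iron club head, about 125 x 80 x 17 mm, 250 g, lying on the bench behind the rail, between the stops and the saw. Leave alone.
- wood_block: Loose light wooden offcut 45 x 140 x 30 mm, in front of the rail. Leave alone.
- epoxy: Loose white glue bottle with a red cap, 42 mm in diameter, 115 mm high, behind the rail. Leave alone.
- spray_can: Loose yellow and red spray can, 66 mm in diameter, 190 mm high, behind the rail on the saw's +y side. Leave alone.
- saw_disc (a point): Centre of the raised disc (150 mm) of the green cut-off saw, part of the station, 215 mm above the bench over the groove. Fixed. Over the rail the saw takes 20 mm to -y and 45 mm to +y of the disc, 135 to 320 mm high; its handle reaches 130 mm towards the robot at 300 mm height; its motor, 130 to 220 mm behind, reaches 150 mm to +y. The shaft passes below it; the arm passes above or in front.

How it is judged (in metres and radians):
On the way, in this order (a step that is already met when the one before it is completed fails the run):
1. the red stop's arm is flipped fully down (value of joint red_arm below 0.08 rad), for 0.2 s.
2. the shaft, in its groove, butts against the red stop that is down (value of joint red_arm below 0.08 rad and y of shaft_head in the frame of red_face between -0.003 and 0.003 m and distance between shaft_head and red_face below 0.009 m), for 0.2 s.
At the end, for the whole second after the job is handed in: The red arm is down (within 0.08 rad of its hard stop), the shaft lies at rest in its groove with its head within 3 mm of the red leg, the blue and yellow arms are still up (above 1.6 rad), and the club head, block, bottle and can are within 20 mm of where they stood (all of step 2 and value of joint each of blue_arm, yellow_arm above 1.6 rad and height (world z) of each of shaft_head, shaft_tail below 0.037 m and angle between the y axis of shaft and the y axis of station, either way round below 0.03 rad and linear speed of shaft below 0.01 m/s and distance of each of iron_head, wood_block, epoxy, spray_can from where it was at the start of the episode below 0.02 m); the robot touches nothing.
It fails at once if the shaft is lifted out of its groove (height (world z) of shaft above 0.042 m or height (world z) of any of shaft_head, shaft_tail above 0.046 m).
It fails at once if the blue or yellow stop is flipped down (value of joint any of blue_arm, yellow_arm below 1.6 rad).
It fails at once if a bystander is lifted, moved or knocked over (distance of any of iron_head, wood_block, epoxy, spray_can from where it was at the start of the episode above 0.02 m or angle between any of epoxy, spray_can's own z axis and vertical above 0.4 rad).
It also fails if it takes over 58 s, if anything falls off the work surface, if the arm or the gripper's body presses on something with over 40 N, if the wrist force passes 120 N, or if a joint passes its speed limit or range.

## Robot

A 6-joint arm with a two-finger parallel gripper is mounted at the origin on the work surface. World frame = base frame: x ahead of the robot, y to its left, z up, the work surface at z = 0. Lengths are in m, angles in degrees, forces in N, time in s.
With the tool pointing down it reaches from about 0.375 to 0.9 m from the base axis. Payload 3.1 kg.
Tool frame: the origin (TCP) lies on the centre line of the jaws, within the pads' length; the fingertips stand 25 mm ahead of it and the grasp point (between the pads) lies 6 mm ahead of it; z points along the fingers, y is the line along which they close (so a half turn about z gives the same grasp; the last joint's range is limited). The gripper opens to 87 mm and grips with 3 to 60 N. Pads are 19 mm wide; open, the fingers measure 117 mm over their backs; the gripper's body (75 mm by 190 mm) begins 51 mm behind the grasp point.
Start: joints at [-84.769, 30.224, 82.088, -0, 67.689, -10.227], TCP at [0.167, -0.602, 0.248] pointing down, gripper open.
Joint ranges: [-176.69, 176.69], [-43.24, 126.21], [12.49, 139.97], [-82, 262], [0, 151.66], [-163.58, 163.58]. Speed limits (degrees/s): [159.86, 159.86, 180, 180, 180, 180].

## Interface

Orientations are given as a 3x3 rotation matrix whose columns are the frame's x, y, z axes.
In Python, from rig import read_state, capture, camera_params, hand_in gives the robot as it stands.
- The arm moves only by the tool apply_moves, never from a script. Its argument "rows" is a list of rows, each an object of numbers: "x", "y", "z": the shift along the tool's x, y, z in mm; "rx", "ry", "rz": the turn, a rotation vector about the tool's x, y, z in units of 6 degrees (1.0 is 6 degrees); "claw": the closure in counts, from 0 (fully open) to 255 (shut). A call has 1 to 10 rows; each row is the pose to reach, as a shift and turn from the pose commanded when the call began, along the tool's axes at that moment; what a row does not reach only later rows make up. A row lasts 1/8 s, in which the tool goes at most 62.5 mm and 10.7 degrees, less where a joint would pass 70% of its speed; a pose out of reach is approached as far as the arm can. A call with a gripper value outside its range is refused whole. The fingers move at their own pace and stop on an object; the grip force is fixed at half the most. Time passes only in rows, so rows that repeat a pose let the fingers close. It gives the time, the measured TCP pose, the force, the opening and the grip force at its end, in the units of the state.
- read_state(): the state, without advancing time (a new reading comes with each control period).
- capture(name): name is "side" or "top" or "wrist"; returns (picture, depth): 400x640x3 uint8, red, green, blue; 400x640 float32, m along the optical axis (not along the pixel's ray), 0 where there is no reading.
- camera_params(name): a dict with "fx", "fy", "cx", "cy" (pixels), "xyz" and "orientation" of the camera in the world. Camera axes: x right, y up, looking along -z (the intrinsics and any distortion apply to the point x, -y, -z); pixel columns grow to the right and rows downward; lengths in m; the calibration is good to about 2 mm. A picture is of the moment at which its call begins: read the wrist's pose just before it. camera_params takes no time and is no camera call; for the wrist camera it gives the pose at the moment of the call.
- hand_in(): hands the job in; it is judged then, once.
The state is a dict: "time_s": time; "joint_positions": joint angles; "qvel": joint speeds; "tau": joint torques, N m; "position": TCP position; "tcp_rot": TCP orientation; "force": force on the tool from outside, world axes, zero at the start; "moment": the same for the moment, N m; "opening": opening from 0.0 (shut) to 1.0 (fully open); "grasp_force": force on a finger pad.
Only numpy, scipy, OpenCV 4.12 (cv2) and the standard library are available. Lean on these libraries where they do the work, as an engineer would, in place of code of your own. Each camera call takes 0.05 s, during which the arm holds its last target. There are 200 camera calls.

## Working session

There is one attempt and no reset: what is moved stays moved. The work goes in short steps, Python scripts to look and compute and a tool call to move; the robot and the scene stay as the last step left them, time stands still between calls to the robot, and variables do not carry over. Pictures are saved under pics/ and viewed, at most 11 in all, crops included, and the job is handed in when it is done.

Besides the shell and the picture viewer there is one more tool, called after "Call:" as a command line: name --argument value ..., lists and objects as JSON in quotes. apply_moves: Moves the arm, as the interface text tells. Its arguments: {"type":"object","properties":{"rows":{"type":"array"}},"required":["rows"]}

```bash
mkdir -p pics
cat > h.py <<'E'
import numpy as np, cv2
from rig import *
def cloud(n):
    p,d=capture(n); c=camera_params(n)
    v,u=np.mgrid[0:400,0:640]
    P=np.stack([(u-c['cx'])/c['fx']*d,-(v-c['cy'])/c['fy']*d,-d],-1)
    W=P@np.array(c['orientation']).T+np.array(c['xyz'])
    W[d==0]=np.nan
    return p,W
E
python3 - <<'E'
from h import *
for n in('side','top'):
    p,W=cloud(n); np.savez(n,p=p,W=W); cv2.imwrite(f'pics/{n}0.png',p[...,::-1])
    c=camera_params(n);print(n,c)
s=read_state();print(s['position'],s['tcp_rot'],s['opening'])
E
```

```text
side {'fx': 480.5371369503607, 'fy': 480.5371369503607, 'cx': 313.8636780877914, 'cy': 193.27825069971937, 'xyz': array([1.14923873, 0.69728236, 1.32307279]), 'orientation': array([[-0.7502086 , -0.52790014,  0.39813126],
       [ 0.66100438, -0.58409323,  0.47107144],
       [-0.01613291,  0.61656835,  0.78713607]])}
top {'fx': 375.3086270264742, 'fy': 375.3086270264742, 'cx': 324.3010403540705, 'cy': 199.8742308149592, 'xyz': array([ 0.3998272 , -0.01686773,  1.1361389 ]), 'orientation': array([[-0.01799244,  0.99155284, -0.12844934],
       [-0.99966021, -0.02026366, -0.01639682],
       [-0.01886116,  0.12811068,  0.99158051]])}
[ 0.16658224 -0.60177902  0.24668501] [[ 9.63806021e-01  2.66604435e-01 -1.70501507e-04]
 [ 2.66604266e-01 -9.63804185e-01  1.91265471e-03]
 [ 3.45592164e-04 -1.88888456e-03 -9.99998156e-01]] 1.0003634783028887
```

View pics/side0.png

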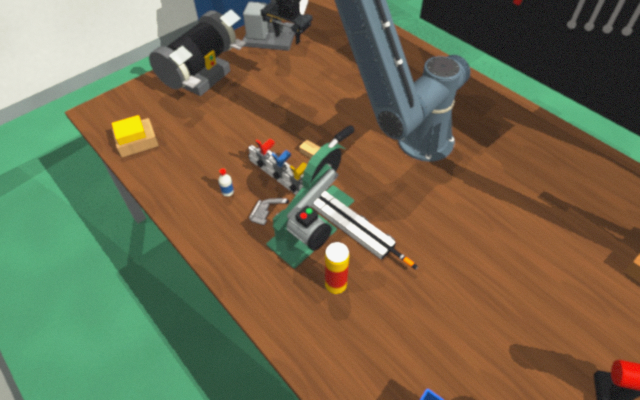

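View pics/top0.png

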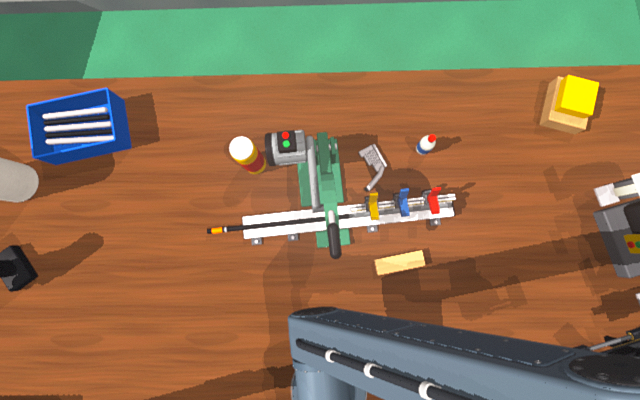

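The top view shows yellow, blue and red at columns 373, 404 and 434, with red furthest to -y. The shaft tail is at about (208,230) and the rail spans (243,227) to (453,208). Next I'll turn these into positions.

Run:
```python
from h import *
D={n:np.load(n+'.npz') for n in('side','top')}
def m(n,lo,hi,box,zr):
    p,W=D[n]['p'],D[n]['W']; h=cv2.cvtColor(p,cv2.COLOR_RGB2HSV)
    k=cv2.inRange(h,lo,hi)>0
    b=np.zeros_like(k); x0,y0,x1,y1=box; b[y0:y1,x0:x1]=1
    k&=b&(W[...,2]>zr[0])&(W[...,2]<zr[1]); return W[k],np.argwhere(k)
def rep(t,q): 
    print(t,len(q)); 
    if len(q): print(np.round(np.percentile(q,[0,10,50,90,100],axis=0),4).tolist())
B={'top':(355,175,460,225),'side':(240,130,320,195)}
for n in D:
    for c,lo,hi in(('red',(0,150,60),(8,255,255)),('blue',(105,120,50),(125,255,255)),('yel',(18,150,90),(32,255,255))):
        rep(n+c,m(n,lo,hi,B[n],(.06,.2))[0])
# rail
W=D['top']['W'];p=D['top']['p']
q,_=m('top',(0,0,120),(180,60,255),(235,195,460,245),(.024,.036))
rep('rail',q)
f=cv2.fitLine(q[:,:2].astype(np.float32),cv2.DIST_HUBER,0,.01,.01).ravel();print('line',f)
# shaft: dark pixels +y part
q,_=m('top',(0,0,0),(180,255,60),(230,205,320,245),(.03,.05)); rep('shaft',q)
f=cv2.fitLine(q[:,:2].astype(np.float32),cv2.DIST_HUBER,0,.01,.01).ravel();print('line',f)
for n,b in(('top',(195,220,250,240)),('side',(390,245,425,275))):
    q,i=m(n,(8,170,120),(24,255,255),b,(.022,.06)); rep('band'+n,q); print(i.min(0),i.max(0))
i=cv2.resize(D['top']['p'][160:260,190:470],None,fx=2.8,fy=2.8,interpolation=3);cv2.imwrite('pics/c1.png',i[...,::-1])
```

```text
sidered 144
[[0.4884, -0.3145, 0.089], [0.4985, -0.3068, 0.1037], [0.5234, -0.2926, 0.1149], [0.5527, -0.2865, 0.1522], [0.5578, -0.2831, 0.1593]]
sideblue 110
[[0.4891, -0.2249, 0.0962], [0.4953, -0.2223, 0.1068], [0.5184, -0.2097, 0.1155], [0.5476, -0.2031, 0.1399], [0.5551, -0.1998, 0.1596]]
sideyel 131
[[0.4774, -0.1483, 0.082], [0.49, -0.1411, 0.0994], [0.5138, -0.1282, 0.116], [0.5394, -0.1211, 0.1475], [0.5455, -0.119, 0.1611]]
topred 239
[[0.49, -0.3095, 0.0734], [0.498, -0.3057, 0.1089], [0.5282, -0.2961, 0.1161], [0.5493, -0.2879, 0.1539], [0.5554, -0.2862, 0.1612]]
topblue 182
[[0.4858, -0.2268, 0.1079], [0.4934, -0.2233, 0.1126], [0.5205, -0.2154, 0.1193], [0.5483, -0.2067, 0.1538], [0.5543, -0.2025, 0.1595]]
topyel 228
[[0.4765, -0.1452, 0.0742], [0.4843, -0.1415, 0.1104], [0.5129, -0.1324, 0.1187], [0.5375, -0.1235, 0.1525], [0.5451, -0.1203, 0.1595]]
rail 2622
[[0.4348, -0.3793, 0.024], [0.4552, -0.2966, 0.0277], [0.4884, 0.0065, 0.0307], [0.5117, 0.1985, 0.0335], [0.5456, 0.2476, 0.036]]
line [ 0.05522488 -0.99847394  0.48152375 -0.00989693]
shaft 30
[[0.4583, 0.1531, 0.0356], [0.461, 0.1877, 0.0373], [0.466, 0.2344, 0.0399], [0.4692, 0.274, 0.0429], [0.4709, 0.2785, 0.0444]]
line [ 0.07881691 -0.9968891   0.46316126  0.24623291]
bandtop 45
[[0.4535, 0.3033, 0.0312], [0.4536, 0.3065, 0.0366], [0.4621, 0.3198, 0.0397], [0.467, 0.3338, 0.0426], [0.4682, 0.3358, 0.0436]]
[227 211] [232 222]
bandside 56
[[0.4547, 0.3012, 0.0282], [0.4554, 0.3059, 0.0343], [0.4629, 0.319, 0.0388], [0.468, 0.3325, 0.0422], [0.4692, 0.3367, 0.0462]]
[257 403] [267 413]
```

View pics/c1.png

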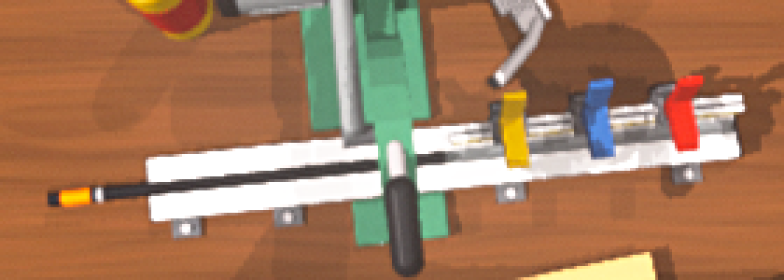

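Call:
apply_moves --rows '[{"x": 60,"y": -24,"rz": 0.3,"claw": 255},{"x": 120,"y": -47,"rz": 0.6,"claw": 255},{"x": 175,"y": -70,"rz": 0.9,"claw": 255},{"x": 232,"y": -92,"rz": 1.2,"claw": 255},{"x": 289,"y": -114,"rz": 1.5,"claw": 255},{"x": 346,"y": -137,"rz": 1.77,"claw": 255},{"x": 400,"y": -158,"rz": 1.77,"claw": 255},{"x": 450,"y": -178,"rz": 1.77,"claw": 255},{"x": 475,"y": -188,"rz": 1.77,"claw": 255},{"x": 475,"y": -188,"rz": 1.77,"claw": 255}]'

```text
validation failed for argument at $.ro...
```

Run:
```python
from h import *
s=read_state();print(s['position'],s['tcp_rot'].round(3).tolist(),s['opening'])
p,W=cloud('wrist');h=cv2.cvtColor(p,cv2.COLOR_RGB2HSV)
k=(cv2.inRange(h,(0,150,60),(8,255,255))>0)&(W[...,2]>.07)&(W[...,2]<.17)
q=W[k];print(len(q))
th=.085
for z0 in(.07,.1,.12,.14,.15,.155):
    r=q[(q[:,2]>z0)];
    if len(r)>5:print(z0,len(r),np.percentile(r,[1,50,99],axis=0).round(4).tolist())
cv2.imwrite('pics/w1.png',p[...,::-1])
# saw / can from top
T=np.load('top.npz');p,W=T['p'],T['W'];h=cv2.cvtColor(p,cv2.COLOR_RGB2HSV)
b=np.zeros((400,640),bool);b[120:265,295:350]=1
g=W[b&(W[...,2]>.1)];print('saw',np.nanpercentile(g,[1,50,99],axis=0).round(3).tolist())
b[:]=0;b[130:175,222:262]=1;g=W[b&(W[...,2]>.17)];print('can',np.nanpercentile(g,[2,50,98],axis=0).round(3).tolist())
b[:]=0;b[130:170,268:305]=1;g=W[b&(W[...,2]>.1)];print('motor',np.nanpercentile(g,[2,50,98],axis=0).round(3).tolist())
```

```text
[ 0.16658224 -0.60177902  0.24668501] [[0.964, 0.267, -0.0], [0.267, -0.964, 0.002], [0.0, -0.002, -1.0]] 1.0003634783028887
0
saw [[0.385, -0.035, 0.126], [0.57, -0.002, 0.227], [0.712, 0.068, 0.319]]
can [[0.634, 0.183, 0.173], [0.661, 0.21, 0.191], [0.691, 0.239, 0.195]]
motor [[0.622, 0.049, 0.178], [0.651, 0.091, 0.215], [0.698, 0.138, 0.249]]
```

View pics/w1.png

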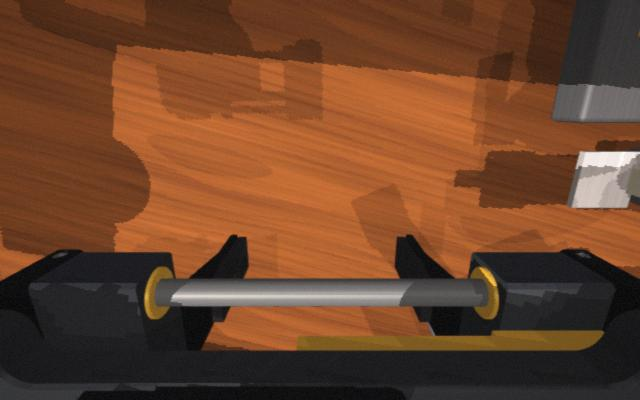

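The move was refused before it started, so the arm hasn't moved and the wrist view shows only bare bench. I'll check whether every row needs all its fields.

Call:
apply_moves --rows '[{"x": 60,"y": -24,"z": 0,"rx": 0,"ry": 0,"rz": 0.3,"claw": 255}]'

```text
time_s: 0.28
position: [0.2142, -0.5672, 0.2471]
tcp_rot: [[0.973, 0.229, -0.0], [0.229, -0.973, -0.003], [-0.001, 0.002, -1.0]]
force: [2.3, -0.5, -0.5]
opening: 0.949
grasp_force: 0.0
```

Call:
apply_moves --rows '[{"x": 55,"y": -24,"z": 0,"rx": 0,"ry": 0,"rz": 0.3,"claw": 255},{"x": 110,"y": -47,"z": 0,"rx": 0,"ry": 0,"rz": 0.6,"claw": 255},{"x": 165,"y": -71,"z": 0,"rx": 0,"ry": 0,"rz": 0.9,"claw": 255},{"x": 220,"y": -95,"z": 0,"rx": 0,"ry": 0,"rz": 1.2,"claw": 255},{"x": 275,"y": -119,"z": 0,"rx": 0,"ry": 0,"rz": 1.47,"claw": 255},{"x": 330,"y": -142,"z": 0,"rx": 0,"ry": 0,"rz": 1.47,"claw": 255},{"x": 380,"y": -164,"z": 0,"rx": 0,"ry": 0,"rz": 1.47,"claw": 255},{"x": 410,"y": -177,"z": 0,"rx": 0,"ry": 0,"rz": 1.47,"claw": 255},{"x": 410,"y": -177,"z": 0,"rx": 0,"ry": 0,"rz": 1.47,"claw": 255}]'

```text
time_s: 1.4
position: [0.5745, -0.2936, 0.247]
tcp_rot: [[0.996, 0.088, -0.0], [0.088, -0.996, 0.0], [-0.0, -0.001, -1.0]]
force: [-0.9, 0.1, -0.5]
opening: 0.02
grasp_force: 0.0
```

Run:
```python
from h import *
s=read_state();print(s['position'],s['tcp_rot'].round(3).tolist(),s['opening'])
p,W=cloud('wrist');h=cv2.cvtColor(p,cv2.COLOR_RGB2HSV)
k=(cv2.inRange(h,(0,150,60),(8,255,255))>0)&(W[...,2]>.07)&(W[...,2]<.17)
q=W[k];print(len(q))
for z0 in(.07,.1,.12,.14,.15,.155):
    r=q[(q[:,2]>z0)];
    if len(r)>5:print(z0,len(r),np.percentile(r,[1,50,99],axis=0).round(4).tolist())
cv2.imwrite('pics/w1.png',p[...,::-1])
```

```text
[ 0.57451514 -0.29359882  0.24698445] [[0.996, 0.088, -0.0], [0.088, -0.996, 0.0], [-0.0, -0.001, -1.0]] 0.020235706547959528
974
0.07 974 [[0.4976, -0.3126, 0.08], [0.6939, -0.3009, 0.1149], [0.7099, -0.287, 0.1561]]
0.1 852 [[0.4967, -0.3127, 0.1033], [0.6959, -0.3012, 0.1151], [0.71, -0.2874, 0.1561]]
0.12 156 [[0.5471, -0.3066, 0.1205], [0.5518, -0.296, 0.1498], [0.5557, -0.2867, 0.1568]]
0.14 86 [[0.5481, -0.3063, 0.1417], [0.5541, -0.2958, 0.1548], [0.5559, -0.2868, 0.1569]]
0.15 78 [[0.548, -0.3046, 0.1502], [0.5542, -0.2958, 0.155], [0.5559, -0.287, 0.1569]]
0.155 37 [[0.5479, -0.3031, 0.155], [0.5536, -0.2957, 0.1555], [0.5558, -0.2879, 0.1569]]
```

View pics/w1.png

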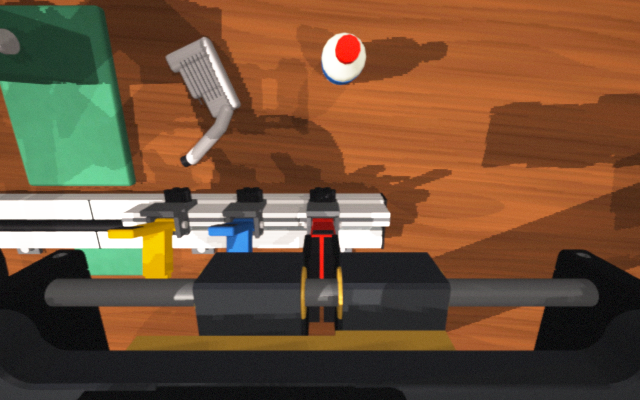

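The wrist view shows the finger just behind the red bar, about 9 mm clear of it, with the bar tip at x 0.556, y -0.296. I'll lower the tip behind it and draw it over.

Call:
apply_moves --rows '[{"x": 0,"y": 0,"z": 45,"rx": 0,"ry": 0,"rz": 0,"claw": 255},{"x": 0,"y": 0,"z": 91,"rx": 0,"ry": 0,"rz": 0,"claw": 255},{"x": 0,"y": 0,"z": 91,"rx": 0,"ry": 0,"rz": 0,"claw": 255},{"x": -10,"y": 0,"z": 89,"rx": 0,"ry": 0,"rz": 0,"claw": 255},{"x": -20,"y": 0,"z": 86,"rx": 0,"ry": 0,"rz": 0,"claw": 255},{"x": -29,"y": 0,"z": 83,"rx": 0,"ry": 0,"rz": 0,"claw": 255},{"x": -37,"y": 0,"z": 83,"rx": 0,"ry": 0,"rz": 0,"claw": 255},{"x": -45,"y": 0,"z": 84,"rx": 0,"ry": 0,"rz": 0,"claw": 255}]'

```text
time_s: 2.45
position: [0.528, -0.3, 0.1643]
tcp_rot: [[0.996, 0.084, 0.001], [0.084, -0.996, -0.001], [0.001, 0.002, -1.0]]
force: [0.8, -0.4, -0.9]
opening: 0.006
grasp_force: 0.4
```

```bash
cat > r.py <<'E'
from h import *
s=read_state();print(s['position'],s['force'].round(1))
p,W=cloud('side');h=cv2.cvtColor(p,cv2.COLOR_RGB2HSV)
b=np.zeros((400,640),bool);b[120:205,235:330]=1
for n,lo,hi in(('red',(0,150,60),(8,255,255)),('blue',(105,120,50),(125,255,255)),('yel',(18,150,90),(32,255,255))):
    k=b&(cv2.inRange(h,lo,hi)>0)&(W[...,2]>.03)&(W[...,2]<.18);print(n,k.sum(),np.percentile(W[k],[1,50,99],axis=0).round(3).tolist() if k.any() else '')
import sys
i=cv2.resize(p[110:230,220:380],None,fx=4,fy=4,interpolation=3);cv2.imwrite(f'pics/{sys.argv[1]}.png',i[...,::-1])
E
python3 r.py s1
```

```text
[ 0.5279656  -0.29999123  0.16431879] [ 0.8 -0.4 -0.9]
red 126 [[0.483, -0.309, 0.078], [0.518, -0.294, 0.098], [0.539, -0.287, 0.143]]
blue 112 [[0.488, -0.225, 0.092], [0.519, -0.21, 0.116], [0.554, -0.2, 0.157]]
yel 128 [[0.479, -0.146, 0.086], [0.514, -0.128, 0.116], [0.545, -0.12, 0.157]]
```

View pics/s1.png

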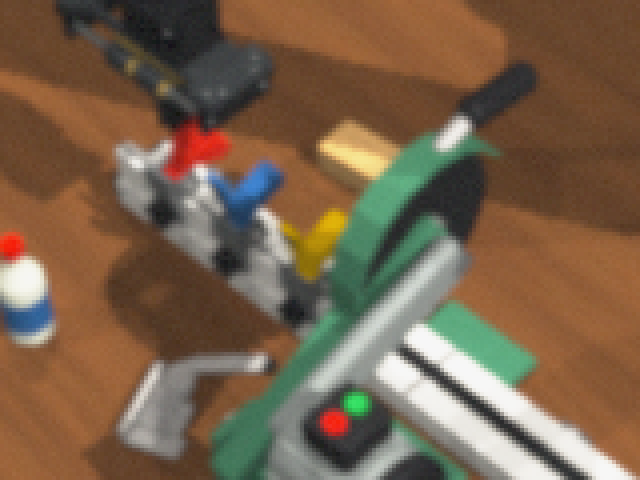

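The side view shows the red bar (crop 190,150) tipped toward the robot with the finger behind it. Blue and yellow are unchanged, so I'll carry on down the arc.

Call:
apply_moves --rows '[{"x": -8,"y": 0,"z": 2,"rx": 0,"ry": 0,"rz": 0,"claw": 255},{"x": -15,"y": 0,"z": 5,"rx": 0,"ry": 0,"rz": 0,"claw": 255},{"x": -28,"y": 0,"z": 14,"rx": 0,"ry": 0,"rz": 0,"claw": 255},{"x": -38,"y": 0,"z": 26,"rx": 0,"ry": 0,"rz": 0,"claw": 255},{"x": -45,"y": 0,"z": 40,"rx": 0,"ry": 0,"rz": 0,"claw": 255},{"x": -49,"y": 0,"z": 50,"rx": 0,"ry": 0,"rz": 0,"claw": 255},{"x": -50,"y": 0,"z": 55,"rx": 0,"ry": 0,"rz": 0,"claw": 255},{"x": -50,"y": 0,"z": 57,"rx": 0,"ry": 0,"rz": 0,"claw": 255},{"x": -50,"y": 0,"z": 57,"rx": 0,"ry": 0,"rz": 0,"claw": 255}]'

```text
time_s: 3.62
position: [0.4773, -0.3033, 0.1089]
tcp_rot: [[0.996, 0.085, -0.002], [0.085, -0.996, 0.0], [-0.002, -0.001, -1.0]]
force: [-5.2, 2.8, 18.1]
opening: 0.008
grasp_force: 9.1
```

Call:
apply_moves --rows '[{"x": 0,"y": 0,"z": 0,"rx": 0,"ry": 0,"rz": 0,"claw": 255},{"x": 0,"y": 0,"z": -15,"rx": 0,"ry": 0,"rz": 0,"claw": 255},{"x": 0,"y": 0,"z": -60,"rx": 0,"ry": 0,"rz": 0,"claw": 255},{"x": 0,"y": 0,"z": -120,"rx": 0,"ry": 0,"rz": 0,"claw": 255},{"x": 0,"y": 0,"z": -180,"rx": 0,"ry": 0,"rz": 0,"claw": 255},{"x": 0,"y": 0,"z": -240,"rx": 0,"ry": 0,"rz": 0,"claw": 255},{"x": 0,"y": 0,"z": -300,"rx": 0,"ry": 0,"rz": 0,"claw": 255},{"x": 0,"y": 0,"z": -325,"rx": 0,"ry": 0,"rz": 0,"claw": 255},{"x": 0,"y": 0,"z": -325,"rx": 0,"ry": 0,"rz": 0,"claw": 255}]'

```text
time_s: 4.75
position: [0.4788, -0.3042, 0.434]
tcp_rot: [[0.996, 0.085, 0.004], [0.085, -0.996, -0.004], [0.004, 0.004, -1.0]]
force: [0.2, 1.0, -0.7]
opening: 0.006
grasp_force: 0.0
```

```bash
python3 r.py s2; python3 -c "
from h import *;s=read_state();print(s['joint_positions'])"
```

```text
[ 0.47884951 -0.30415132  0.43399844] [ 0.2  1.  -0.7]
red 112 [[0.458, -0.316, 0.076], [0.495, -0.3, 0.085], [0.541, -0.289, 0.089]]
blue 113 [[0.487, -0.228, 0.093], [0.518, -0.209, 0.116], [0.553, -0.2, 0.156]]
yel 129 [[0.48, -0.147, 0.085], [0.514, -0.128, 0.116], [0.544, -0.118, 0.158]]
[-4.37090807e+01  1.65114194e+01  7.52171959e+01 -8.58721134e-03
  8.82312667e+01  4.14440773e+01]
```

View pics/s2.png

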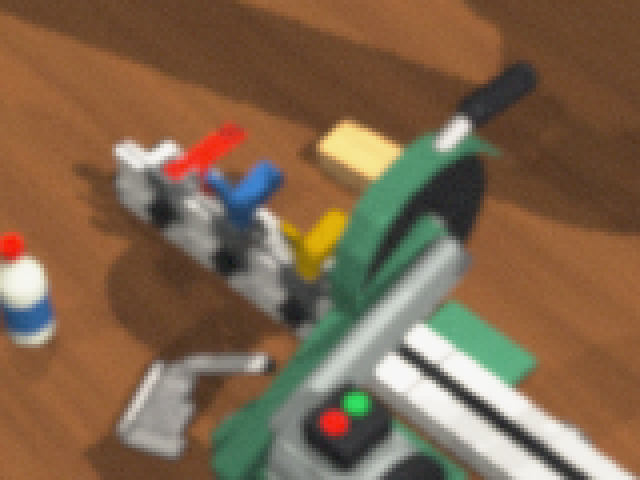

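The red bar now lies level, with its top at about z 0.085, while blue and yellow are still up. Next I'll cross above the saw toward the tail.

Call:
apply_moves --rows '[{"x": 4,"y": -58,"z": 0,"rx": 0,"ry": 0,"rz": -1,"claw": 255},{"x": 7,"y": -116,"z": 0,"rx": 0,"ry": 0,"rz": -2.5,"claw": 255},{"x": 10,"y": -174,"z": 0,"rx": 0,"ry": 0,"rz": -4,"claw": 255},{"x": 13,"y": -232,"z": 0,"rx": 0,"ry": 0,"rz": -5.5,"claw": 255},{"x": 16,"y": -290,"z": 0,"rx": 0,"ry": 0,"rz": -7,"claw": 255},{"x": 19,"y": -348,"z": 0,"rx": 0,"ry": 0,"rz": -8.5,"claw": 255},{"x": 22,"y": -406,"z": 0,"rx": 0,"ry": 0,"rz": -10,"claw": 255},{"x": 25,"y": -464,"z": 0,"rx": 0,"ry": 0,"rz": -11.5,"claw": 255},{"x": 28,"y": -522,"z": 0,"rx": 0,"ry": 0,"rz": -13,"claw": 255},{"x": 31,"y": -580,"z": 0,"rx": 0,"ry": 0,"rz": -14.5,"claw": 255}]'

```text
time_s: 6.05
position: [0.459, 0.2783, 0.4287]
tcp_rot: [[-0.037, 0.999, -0.005], [0.999, 0.037, -0.002], [-0.002, -0.005, -1.0]]
force: [0.3, 0.1, 0.8]
opening: 0.001
grasp_force: 0.0
```

Call:
apply_moves --rows '[{"x": 55,"y": 0,"z": 0,"rx": 0,"ry": 0,"rz": -0.5,"claw": 255},{"x": 110,"y": 0,"z": 20,"rx": 0,"ry": 0,"rz": -0.5,"claw": 255},{"x": 114,"y": 0,"z": 80,"rx": 0,"ry": 0,"rz": -0.5,"claw": 255},{"x": 114,"y": 0,"z": 140,"rx": 0,"ry": 0,"rz": -0.5,"claw": 255},{"x": 114,"y": 0,"z": 200,"rx": 0,"ry": 0,"rz": -0.5,"claw": 255},{"x": 114,"y": 0,"z": 230,"rx": 0,"ry": 0,"rz": -0.5,"claw": 255},{"x": 114,"y": 0,"z": 230,"rx": 0,"ry": 0,"rz": -0.5,"claw": 255}]'

```text
time_s: 6.92
position: [0.4534, 0.3888, 0.1966]
tcp_rot: [[-0.084, 0.996, -0.01], [0.996, 0.084, -0.006], [-0.005, -0.011, -1.0]]
force: [-0.0, -0.2, 0.3]
opening: 0.003
grasp_force: 0.0
```

Run:
```python
from h import *
s=read_state();print(s['position'],s['tcp_rot'].round(3).tolist(),s['joint_positions'].round(1))
for n in('wrist','side'):
    p,W=cloud(n);cv2.imwrite(f'pics/t_{n}.png',p[...,::-1])
    k=(W[...,2]>.03)&(W[...,2]<.05)&(W[...,0]>.43)&(W[...,0]<.49)&(W[...,1]>.275)&(W[...,1]<.5)
    q=W[k];print(n,len(q))
    if len(q):
        print(np.percentile(q,[0,2,50,98,100],axis=0).round(4).tolist())
        for y in(.28,.30,.32,.335): r=q[abs(q[:,1]-y)<.008];print(y,len(r),r.mean(0).round(4) if len(r) else '')
```

```text
[0.45338395 0.38881894 0.19656125] [[-0.084, 0.996, -0.01], [0.996, 0.084, -0.006], [-0.005, -0.011, -1.0]] [29.9 31.8 88.6 -0.  60.2 25.1]
wrist 176
[[0.4535, 0.3386, 0.0303], [0.4539, 0.341, 0.0322], [0.4608, 0.3484, 0.0408], [0.4678, 0.352, 0.0441], [0.4682, 0.3524, 0.0445]]
0.28 0 
0.3 0 
0.32 0 
0.335 22 [0.4595 0.3417 0.0399]
side 117
[[0.4503, 0.2753, 0.0302], [0.4543, 0.2765, 0.0309], [0.4636, 0.3129, 0.0389], [0.471, 0.3477, 0.046], [0.472, 0.3479, 0.0462]]
0.28 19 [0.4657 0.2814 0.0373]
0.3 23 [0.4641 0.2999 0.0387]
0.32 25 [0.4626 0.3198 0.0393]
0.335 25 [0.4609 0.3346 0.0391]
```

View pics/t_side.png

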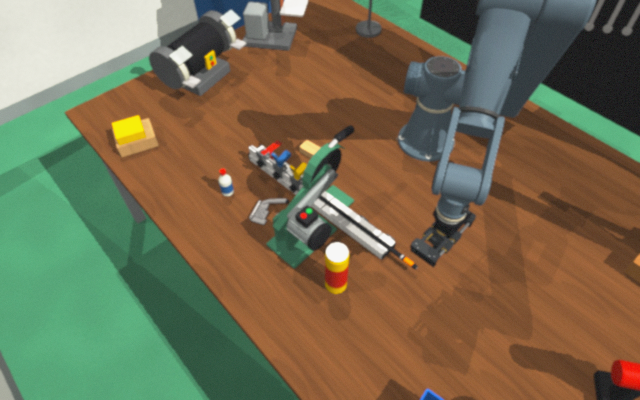

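The side view shows the finger beyond the shaft tail, which is at (413,264). The arm is clear of the saw, and the wrist depth puts the tail at y 0.352, x 0.459. I'll lower the tip to pushing height.

Call:
apply_moves --rows '[{"x": 0,"y": 0,"z": 50,"rx": 0,"ry": 0,"rz": 0,"claw": 255},{"x": 0,"y": 0,"z": 100,"rx": 0,"ry": 0,"rz": 0,"claw": 255},{"x": 0,"y": 0,"z": 130,"rx": 0,"ry": 0,"rz": 0,"claw": 255},{"x": 0,"y": 0,"z": 134,"rx": 0,"ry": 0,"rz": 0,"claw": 255},{"x": 0,"y": 0,"z": 134,"rx": 0,"ry": 0,"rz": 0,"claw": 255},{"x": 0,"y": 0,"z": 134,"rx": 0,"ry": 0,"rz": 0,"claw": 255}]'

```text
time_s: 7.78
position: [0.458, 0.3916, 0.0697]
tcp_rot: [[-0.084, 0.996, 0.004], [0.996, 0.084, 0.002], [0.002, 0.004, -1.0]]
force: [-0.3, 0.8, -0.2]
opening: 0.008
grasp_force: 0.0
```

Call:
apply_moves --rows '[{"x": 0,"y": 0,"z": 8,"rx": 0,"ry": 0,"rz": 0,"claw": 255},{"x": 0,"y": 0,"z": 8,"rx": 0,"ry": 0,"rz": 0,"claw": 255},{"x": 0,"y": 0,"z": 8,"rx": 0,"ry": 0,"rz": 0,"claw": 255}]'

```text
time_s: 8.15
position: [0.4565, 0.3907, 0.0596]
tcp_rot: [[-0.084, 0.996, -0.0], [0.996, 0.084, -0.0], [-0.0, -0.0, -1.0]]
force: [0.1, 0.2, -0.3]
opening: 0.005
grasp_force: 0.0
```

Call:
apply_moves --rows '[{"x": -12,"y": 0,"z": 0,"rx": 0,"ry": 0,"rz": 0,"claw": 255},{"x": -24,"y": 0,"z": 0,"rx": 0,"ry": 0,"rz": 0,"claw": 255},{"x": -32,"y": 0,"z": 0,"rx": 0,"ry": 0,"rz": 0,"claw": 255},{"x": -44,"y": 0,"z": 0,"rx": 0,"ry": 0,"rz": 0,"claw": 255},{"x": -58,"y": 0,"z": 0,"rx": 0,"ry": 0,"rz": 0,"claw": 255},{"x": -72,"y": 0,"z": 0,"rx": 0,"ry": 0,"rz": 0,"claw": 255},{"x": -86,"y": 0,"z": 0,"rx": 0,"ry": 0,"rz": 0,"claw": 255},{"x": -100,"y": 0,"z": 0,"rx": 0,"ry": 0,"rz": 0,"claw": 255},{"x": -112,"y": 0,"z": 0,"rx": 0,"ry": 0,"rz": 0,"claw": 255},{"x": -112,"y": 0,"z": 0,"rx": 0,"ry": 0,"rz": 0,"claw": 255}]'

```text
time_s: 9.4
position: [0.466, 0.2781, 0.0595]
tcp_rot: [[-0.083, 0.997, -0.001], [0.997, 0.083, -0.0], [-0.0, -0.001, -1.0]]
force: [1.0, 0.5, -0.5]
opening: 0.005
grasp_force: 0.0
```

Run:
```python
from h import *
p,W=cloud('side');cv2.imwrite('pics/u.png',cv2.resize(p[110:290,200:480],None,fx=2.8,fy=2.8,interpolation=3)[...,::-1])
```

```text
(no output)
```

View pics/u.png

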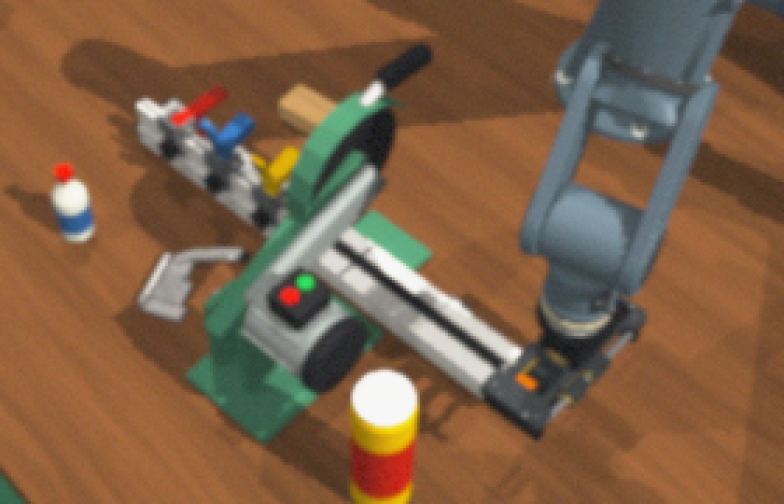

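The gripper is pushing along the rail at crop (540,370), with the orange band moving ahead of it. The can and motor are clear, so I'll keep going.

Call:
apply_moves --rows '[{"x": -14,"y": 0,"z": 0,"rx": 0,"ry": 0,"rz": 0,"claw": 255},{"x": -28,"y": 0,"z": 0,"rx": 0,"ry": 0,"rz": 0,"claw": 255},{"x": -42,"y": 0,"z": 0,"rx": 0,"ry": 0,"rz": 0,"claw": 255},{"x": -56,"y": 0,"z": 0,"rx": 0,"ry": 0,"rz": 0,"claw": 255},{"x": -70,"y": 0,"z": 0,"rx": 0,"ry": 0,"rz": 0,"claw": 255},{"x": -84,"y": 0,"z": 0,"rx": 0,"ry": 0,"rz": 0,"claw": 255},{"x": -98,"y": 0,"z": 0,"rx": 0,"ry": 0,"rz": 0,"claw": 255},{"x": -110,"y": 0,"z": 0,"rx": 0,"ry": 0,"rz": 0,"claw": 255},{"x": -116,"y": 0,"z": 0,"rx": 0,"ry": 0,"rz": 0,"claw": 255},{"x": -120,"y": 0,"z": 0,"rx": 0,"ry": 0,"rz": 0,"claw": 255}]'

```text
time_s: 10.7
position: [0.4762, 0.1592, 0.0595]
tcp_rot: [[-0.084, 0.996, -0.0], [0.996, 0.084, 0.0], [0.0, -0.0, -1.0]]
force: [-0.3, 1.5, -0.8]
opening: 0.007
grasp_force: 0.3
```

Call:
apply_moves --rows '[{"x": -4,"y": 0,"z": 0,"rx": 0,"ry": 0,"rz": 0,"claw": 255},{"x": -7,"y": 0,"z": 0,"rx": 0,"ry": 0,"rz": 0,"claw": 255},{"x": -10,"y": 0,"z": 0,"rx": 0,"ry": 0,"rz": 0,"claw": 255},{"x": -10,"y": 0,"z": 0,"rx": 0,"ry": 0,"rz": 0,"claw": 255}]'

```text
time_s: 11.2
position: [0.4769, 0.1495, 0.0595]
tcp_rot: [[-0.084, 0.996, -0.0], [0.996, 0.084, -0.0], [-0.0, -0.0, -1.0]]
force: [-0.4, 0.2, 0.9]
opening: 0.004
grasp_force: 0.0
```

Call:
apply_moves --rows '[{"x": -2,"y": 0,"z": 0,"rx": 0,"ry": 0,"rz": 0,"claw": 255},{"x": -4,"y": 0,"z": 0,"rx": 0,"ry": 0,"rz": 0,"claw": 255},{"x": -5,"y": 0,"z": 0,"rx": 0,"ry": 0,"rz": 0,"claw": 255},{"x": -5,"y": 0,"z": 0,"rx": 0,"ry": 0,"rz": 0,"claw": 255}]'

```text
time_s: 11.7
position: [0.4774, 0.1445, 0.0595]
tcp_rot: [[-0.084, 0.996, -0.0], [0.996, 0.084, -0.0], [-0.0, -0.0, -1.0]]
force: [-1.2, -0.5, 0.3]
opening: 0.006
grasp_force: 0.1
```

Call:
apply_moves --rows '[{"x": -1.5,"y": 0,"z": 0,"rx": 0,"ry": 0,"rz": 0,"claw": 255},{"x": -3,"y": 0,"z": 0,"rx": 0,"ry": 0,"rz": 0,"claw": 255},{"x": -3,"y": 0,"z": 0,"rx": 0,"ry": 0,"rz": 0,"claw": 255}]'

```text
time_s: 12.08
position: [0.4777, 0.1415, 0.0595]
tcp_rot: [[-0.084, 0.996, -0.0], [0.996, 0.084, -0.0], [-0.0, -0.0, -1.0]]
force: [-1.1, 0.3, -0.9]
opening: 0.003
grasp_force: 0.1
```

```bash
cat > f.py <<'E'
from h import *
s=read_state();print(s['position'],s['force'].round(1))
p,W=cloud('side');h=cv2.cvtColor(p,cv2.COLOR_RGB2HSV)
# shaft tail band; head pixels in top view near groove
for n in('side','top'):
    p,W=cloud(n);v=p.max(-1)
    ax=.4618+(.3195-W[...,1])*.0855
    k=(abs(W[...,0]-ax)<.006)&(W[...,2]>.028)&(W[...,2]<.05)
    for y in np.arange(-.30,-.05,.01):
        r=k&(abs(W[...,1]-y)<.005); print(n,round(y,3),r.sum(),int(np.median(v[r])) if r.any() else '',round(float(np.median(W[...,2][r])),3) if r.any() else '')
cv2.imwrite('pics/v.png',cv2.resize(p[160:260,190:470],None,fx=2.8,fy=2.8,interpolation=3)[...,::-1])
E
python3 f.py
```

```text
[0.47771283 0.14149941 0.05953339] [-1.1  0.3 -0.9]
side -0.3 0  
side -0.29 5 131 0.048
side -0.28 2 146 0.041
side -0.27 1 120 0.038
side -0.26 0  
side -0.25 0  
side -0.24 0  
side -0.23 0  
side -0.22 1 119 0.04
side -0.21 1 128 0.041
side -0.2 1 158 0.042
side -0.19 2 169 0.042
side -0.18 0  
side -0.17 0  
side -0.16 0  
side -0.15 0  
side -0.14 0  
side -0.13 0  
side -0.12 0  
side -0.11 0  
side -0.1 0  
side -0.09 0  
side -0.08 0  
side -0.07 0  
side -0.06 0  
top -0.3 0  
top -0.29 9 105 0.04
top -0.28 15 58 0.041
top -0.27 15 60 0.041
top -0.26 13 63 0.041
top -0.25 16 64 0.041
top -0.24 0  
top -0.23 0  
top -0.22 5 65 0.039
top -0.21 13 65 0.041
top -0.2 15 60 0.041
top -0.19 14 61 0.04
top -0.18 16 62 0.042
top -0.17 12 64 0.04
top -0.16 14 68 0.04
top -0.15 0  
top -0.14 0  
top -0.13 8 76 0.041
top -0.12 12 60 0.041
top -0.11 16 59 0.04
top -0.1 13 65 0.041
top -0.09 13 68 0.04
top -0.08 16 65 0.039
top -0.07 12 63 0.041
top -0.06 16 61 0.041
```

View pics/v.png

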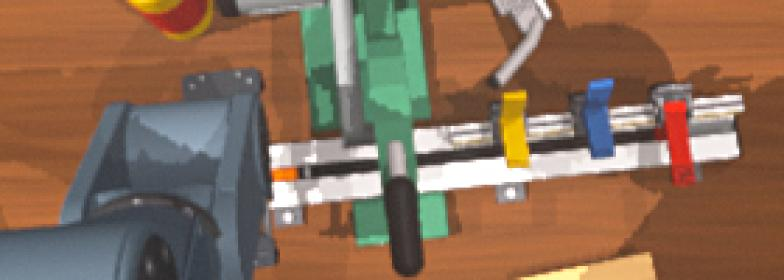

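The top view shows the shaft head almost at the red arm (crop column about 665). I'll creep forward until contact shows in the force.

Call:
apply_moves --rows '[{"x": -1,"y": 0,"z": 0,"rx": 0,"ry": 0,"rz": 0,"claw": 255},{"x": -2,"y": 0,"z": 0,"rx": 0,"ry": 0,"rz": 0,"claw": 255},{"x": -2,"y": 0,"z": 0,"rx": 0,"ry": 0,"rz": 0,"claw": 255}]'

```text
time_s: 12.6
position: [0.4779, 0.1401, 0.0596]
tcp_rot: [[-0.084, 0.996, 0.0], [0.996, 0.084, 0.001], [0.001, 0.0, -1.0]]
force: [-0.7, 4.3, 0.6]
opening: 0.004
grasp_force: 2.4
```

Call:
apply_moves --rows '[{"x": -1,"y": 0,"z": 0,"rx": 0,"ry": 0,"rz": 0,"claw": 255},{"x": -2,"y": 0,"z": 0,"rx": 0,"ry": 0,"rz": 0,"claw": 255},{"x": -2,"y": 0,"z": 0,"rx": 0,"ry": 0,"rz": 0,"claw": 255}]'

```text
time_s: 12.98
position: [0.478, 0.1394, 0.0596]
tcp_rot: [[-0.082, 0.997, 0.0], [0.997, 0.082, 0.003], [0.003, 0.001, -1.0]]
force: [-0.2, 11.9, 0.0]
opening: 0.005
grasp_force: 5.7
```

The force has climbed to 12 N and the shaft has stopped, so it is butted. I'll back off and lift.

Call:
apply_moves --rows '[{"x": 0,"y": 0,"z": 0,"rx": 0,"ry": 0,"rz": 0,"claw": 255},{"x": 3,"y": 0,"z": 0,"rx": 0,"ry": 0,"rz": 0,"claw": 255},{"x": 12,"y": 0,"z": 0,"rx": 0,"ry": 0,"rz": 0,"claw": 255},{"x": 40,"y": 0,"z": 0,"rx": 0,"ry": 0,"rz": 0,"claw": 255},{"x": 80,"y": 0,"z": -20,"rx": 0,"ry": 0,"rz": 0,"claw": 255},{"x": 120,"y": 0,"z": -70,"rx": 0,"ry": 0,"rz": 0,"claw": 255},{"x": 150,"y": 0,"z": -120,"rx": 0,"ry": 0,"rz": 0,"claw": 255},{"x": 150,"y": 0,"z": -120,"rx": 0,"ry": 0,"rz": 0,"claw": 255}]'

```text
time_s: 13.98
position: [0.4677, 0.2901, 0.1837]
tcp_rot: [[-0.088, 0.996, 0.01], [0.996, 0.088, 0.003], [0.002, 0.01, -1.0]]
force: [0.9, -1.1, -0.6]
opening: 0.005
grasp_force: 0.0
```

```bash
python3 f.py | sed -n '1p;/top -0.[23]/p' | head -12; python3 r.py s3
python3 - <<'E'
from h import *
p,W=cloud('top');a=np.load('top.npz');d=np.abs(p.astype(int)-a['p']).max(-1)>60
# tail position
k=(W[...,2]>.035)&(W[...,2]<.05)&(abs(W[...,0]-.4775)<.02)&(W[...,1]>.1)&(W[...,1]<.25);print('tail y',np.percentile(W[k][:,1],[90,98,100]))
E
```

```text
[0.46774301 0.29011665 0.1836951 ] [ 0.9 -1.1 -0.6]
top -0.3 0  
top -0.29 9 92 0.04
top -0.28 14 63 0.041
top -0.27 14 65 0.04
top -0.26 12 67 0.041
top -0.25 16 69 0.041
top -0.24 0  
top -0.23 0  
top -0.22 5 71 0.041
top -0.21 14 68 0.04
top -0.2 14 65 0.041
[0.46437747 0.28642522 0.17873697] [ 0.1 -0.1 -0.8]
red 112 [[0.46, -0.316, 0.077], [0.496, -0.301, 0.084], [0.541, -0.29, 0.093]]
blue 115 [[0.49, -0.226, 0.093], [0.52, -0.209, 0.116], [0.556, -0.202, 0.157]]
yel 134 [[0.482, -0.146, 0.084], [0.515, -0.129, 0.116], [0.545, -0.118, 0.158]]
tail y [0.18560395 0.22635574 0.23309987]
```

View pics/v.png

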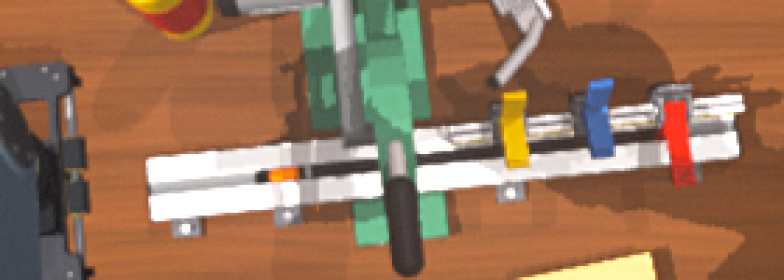

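The top view shows the shaft in its groove with its head at the red leg, and the red arm down. Blue and yellow are up, nothing else has moved, and the arm is clear, so I'll hand in.

```bash
python3 -c "
from rig import *;print(hand_in())"
```

```text
the job is handed in; nothing more can be done
None
```

The job is handed in: the red stop is fully down, the shaft is butted against it in its groove, and the last images show blue and yellow still up and nothing else moved; the hand-in returned no verdict.

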